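# Lift the pawl and wind the gluing press down

## Task

The ratchet of the small gluing press holds its ram up. Lift the pawl and throw it right over so that it stays off the wheel, then wind the crank backwards to lower the ram until its sprung pad presses gently on the glued block, with about 12 newtons and never more than 30, and let go. Never force the wheel against the pawl, work the press by its crank and not by its ram, do not shift the block, and leave the other things alone.

Things in the scene. Friction and masses are not known exactly. Their poses are not given: they have to be found in the camera images.
- press: Small grey bench press, fixed, at a new place and yaw each time. Its frame, used below (mm): origin on the bench top, z up, x along the wheel's shaft towards wheel, pawl and crank (away from the robot at yaw 0), y sideways. Base plate x -105 to 45, y -90 to 140. Gear head x -60 to -10, y -50 to 73, top z 165, pawl bracket to z 181. Ram at x -35, y 88, top z 200.
- wheel: Steel ratchet wheel with its crank; origin on its axis, at press x 0, y 0, z 110. Wheel: 12 teeth, outer radius 47, x 1 to 13; axis along press x.
- pawl: The pawl, a steel finger 52 mm long whose nose stands in the teeth; origin on its pivot's axis (along press x), at press x 0, y 50, z 167. Forcing the wheel backwards with the pawl in (over 25 N between them) damages it.
- pawl_angle (a joint): Angle (rad) of the pawl, the steel finger on top of the wheel. 0: nose in the teeth, the wheel cannot turn backwards. Grows as it is lifted: its handle goes up and over from the -y to the +y side, to a stop at 3.1. No spring, weighs about 1 N: past 1.9 it falls over by itself and stays, before that it falls back.
- pawl_grip (a point): Grip point of the pawl's handle, a freely turning steel pin 10 mm thick, 46 long, standing out along press +x (x 12 to 58, this point x 44), 45 mm from the pivot's axis. At the start at press y 6, z 157. Pinch it from above, fingers either side in press y.
- wheel_angle (a joint): Angle (rad) of wheel and crank, 0 at the start, limits -0.6 and 2.5. Grows as the wheel turns backwards (clockwise seen from press +x: knob from the -y side up, over the top, to the +y side), lowering the ram 20 mm per rad. A friction brake of 0.35 N m holds it wherever it is left: 3 to 5 N at the knob as the ram goes down freely.
- crank_grip (a point): Grip point of the crank's knob: a freely turning black cylinder 14 mm thick, 50 long, along press x (x 43 to 93, this point x 71), 55 mm from the wheel's axis. At the start at press y -54, z 100 (190 deg from +y towards +z); its angle is 190 deg minus joint wheel_angle. Pinch it from above, fingers either side in press y. Crank arm at x 31 to 39. The pawl thrown over is out of its way.
- ram: Upright square steel bar, 24 mm, that carries the pad. Not to be pushed by hand: the wheel drives it. Origin on its axis, where the unloaded pad's underside is: 90 mm above the bench at the start.
- pad: Black round pad, 44 mm across, 10 thick, sprung under the ram: gives 1 mm per 4 N. Origin: centre of its underside. 1 N on it adds 0.36 N at the crank knob, so 12 N there is 4.4 N more than winding freely. About 12 N is right for the joint (6 to 20 is good); over 30 N spoils it.
- block: Glued block of a light and a dark piece of wood, 70 x 50 mm, some 20 to 30 thick (not measured), loose on a plywood support whose height differs each time, under the pad. Origin: centre of its underside. Its top is 20 to 40 mm below the pad at the start: the meeting must be felt at the crank.
- glue: Bystander: white glue bottle, 52 mm thick, 110 high, at the press's -y side. Origin under its centre.
- offcut: Bystander: wood offcut 30 x 75 x 22 mm, in front (+x) of the press. Origin under its centre.
- sander: Bystander: cork sanding block 60 x 35 x 28 mm, at the press's +y side. Origin under its centre.
- pencils: Bystander: metal cup, 72 mm wide, 100 high. Origin under its centre.
- mallet: Bystander: hammer lying on the bench.
- chisel: Bystander: screwdriver lying on the bench.

How it is judged:
On the way, in this order (a step that is already met when the one before it is completed fails the run):
1. the pawl is thrown over, off the wheel (value of joint pawl_angle above 2.3 rad and value of joint wheel_angle below 0.15 rad), for 0.2 s.
2. the pad presses on the block with 6 to 20 N (value of joint pawl_angle above 2.3 rad and contact force between pad and block between 6 and 20 N), for 0.3 s.
At the end, for the whole second after the job is handed in: The pawl lies thrown over (joint above 2.3 rad), the pad presses on the block with 6 to 20 N, the wheel stands still, the block is within 10 mm of where it was and the robot has let go (all of step 2 and velocity of joint wheel_angle between -0.05 and 0.05 rad/s and distance of block from where it was at the start of the episode below 0.01 m); the robot touches nothing.
It fails at once if the pad presses on the block with more than 30 N (contact force between pad and block above 30 N).
It fails at once if the wheel is forced against the pawl (more than 25 N) (contact force between pawl and wheel above 25 N).
It fails at once if the ram or pad is pushed by the robot (contact force between any of the fingers, the arm and ram above 3 N).
It fails at once if the block is shifted by more than 10 mm (distance of block from where it was at the start of the episode above 0.01 m).
It fails at once if a bystander is moved by more than 30 mm (distance of any of glue, offcut, sander, pencils, mallet, chisel from where it was at the start of the episode above 0.03 m).
It also fails if it takes over 64 s, if anything falls off the work surface, if the arm or the gripper's body presses on something with over 40 N, if the wrist force passes 120 N, or if a joint passes its speed limit or range.

## Robot

A 6-joint arm with a two-finger parallel gripper is mounted at the origin on the work surface. World frame = base frame: x ahead of the robot, y to its left, z up, the work surface at z = 0. Lengths are in m, angles in rad, forces in N, time in s.
With the tool pointing down it reaches from about 0.25 to 0.775 m from the base axis. Payload 4 kg.
Tool frame: the origin (TCP) lies between the finger pads; the fingertips stand 14 mm ahead of it and the grasp point (between the pads) lies 5 mm behind it; z points along the fingers, y is the line along which they close (so a half turn about z gives the same grasp; the last joint's range is limited). The gripper opens to 94 mm and grips with 3 to 60 N. Pads are 16 mm wide; open, the fingers measure 119 mm over their backs; the gripper's body (75 mm by 177 mm) begins 78 mm behind the grasp point.
Start: joints at [1.097, 0.087, 1.371, -0, 1.684, -0.103], TCP at [0.199, 0.513, 0.22] pointing down, gripper open.
Joint ranges: [-3.1, 3.1], [-0.76, 2.03], [0.27, 2.55], [-1.08, 4.22], [0.17, 2.65], [-2.57, 2.57]. Speed limits (rad/s): [2.79, 2.79, 3.14, 3.14, 3.14, 3.14].

## Interface

Orientations are given as [roll, pitch, yaw] about the fixed x, y, z axes, in that order (R = Rz(yaw) Ry(pitch) Rx(roll)).
In Python, from bench import robot, snapshot gives the robot as it stands.
- The arm moves only by the tool carry_out, never from a script. Its argument "motion" is text: rows parted by semicolons, each of 4 numbers parted by spaces: the shift along the tool's x, y, z each as a share of 0.15 m, from -1 to 1, then the turn about the tool's z as a share of 180 degrees, from -1 to 1. A call has exactly 8 rows; each row is the pose to reach, as a shift and turn from the pose commanded when the call began, along the tool's axes at that moment, turning the shorter way round; what a row does not reach only later rows make up. A row lasts 1/10 s, in which the tool goes at most 50 mm and 8.59 degrees, less where a joint would pass 70% of its speed; a pose out of reach is approached as far as the arm can. A call with a number of a shift or a turn outside -1 to 1 is refused whole. A call with a gripper value outside its range is refused whole. "grip" is the opening, from -1 (shut) to 1 (fully open), set as the call begins (left out, the last holds). The fingers move at their own pace and stop on an object; the grip force is fixed at half the most. Time passes only in rows, so rows that repeat a pose let the fingers close, or fill a call up. It gives the time, the measured TCP pose, the force, the opening and the grip force at its end, in the units of the state.
- robot.get_obs(): the state, without advancing time (a new reading comes with each control period).
- snapshot(name): name is "side" or "top" or "wrist"; returns a dict with "image" (420x560x3 uint8, red, green, blue), "fx", "fy", "cx", "cy" (pixels), "pose" (4x4, takes a point from camera to world coordinates); the wrist camera has in their place "hand_eye" (4x4, takes a point from camera to tool coordinates, whose origin is the TCP and whose axes are the flange's). Camera axes: x right, y up, looking along -z (the intrinsics and any distortion apply to the point x, -y, -z); pixel columns grow to the right and rows downward; lengths in m; the calibration is good to about 2 mm. A picture is of the moment at which its call begins: read the wrist's pose just before it. There is no depth.
- robot.close_job(): hands the job in; it is judged then, once.
The state is a dict: "time": time; "joint_positions": joint angles; "qvel": joint speeds; "joint_torque": joint torques, N m; "tool_pos": TCP position; "ee_rot": TCP orientation; "wrist_force": force on the tool from outside, world axes, zero at the start; "wrist_torque": the same for the moment, N m; "width": finger opening in m; "finger_force": force on a finger pad.
Only numpy, scipy, OpenCV 4.12 (cv2) and the standard library are available. Lean on these libraries where they do the work, as an engineer would, in place of code of your own. Each camera call takes 0.05 s, during which the arm holds its last target. There are 200 camera calls.

## Working session

There is one attempt and no reset: what is moved stays moved. The work goes in short steps, Python scripts to look and compute and a tool call to move; the robot and the scene stay as the last step left them, time stands still between calls to the robot, and variables do not carry over. Pictures are saved under pics/ and viewed, at most 10 in all, crops included, and the job is handed in when it is done.

Besides the shell and the picture viewer there is one more tool, called after "Call:" as name(argument=value, ...), one argument or row to a line, values as JSON. carry_out: Moves the arm, as the interface text tells. Shift numbers are shares of 0.15 m and turn numbers shares of 180 degrees, none past 1 either way. Its arguments: {"type":"object","properties":{"motion":{"type":"string"},"grip":{"type":"number"}},"required":["motion"]}

```bash
mkdir -p pics; python3 - <<'E'
from bench import robot, snapshot
import cv2,pickle
o=robot.get_obs();print({k:o[k] for k in('time','tool_pos','ee_rot','wrist_force','width')})
D={}
for n in("top","side"):
    s=snapshot(n);D[n]=s;cv2.imwrite(f"pics/{n}0.png",s["image"][:,:,::-1]);print(n,[s[k] for k in("fx","fy","cx","cy")],s["pose"].round(3).tolist(),[k for k in s])
pickle.dump(D,open("d0.pkl","wb"))
E
```

```text
{'time': 0.0, 'tool_pos': array([0.19907258, 0.51215355, 0.2183047 ]), 'ee_rot': array([-3.13941808e+00, -2.48845696e-04,  2.77076379e+00]), 'wrist_force': array([-0.12247817, -0.39583763,  0.10574054]), 'width': 0.09396337235550115}
top [489.07204264502013, 489.07204264502013, 272.33810302318966, 210.44467288715055] [[0.009, 0.991, -0.132, 0.436], [-1.0, 0.012, 0.024, 0.009], [0.026, 0.132, 0.991, 1.333], [0.0, 0.0, 0.0, 1.0]] ['image', 'fx', 'fy', 'cx', 'cy', 'pose']
side [484.38297788824383, 484.38297788824383, 274.43481131116687, 206.2009445353563] [[-0.955, 0.188, -0.228, 0.233], [-0.295, -0.66, 0.691, 0.998], [-0.021, 0.727, 0.686, 1.122], [0.0, 0.0, 0.0, 1.0]] ['image', 'fx', 'fy', 'cx', 'cy', 'pose']
```

View pics/top0.png

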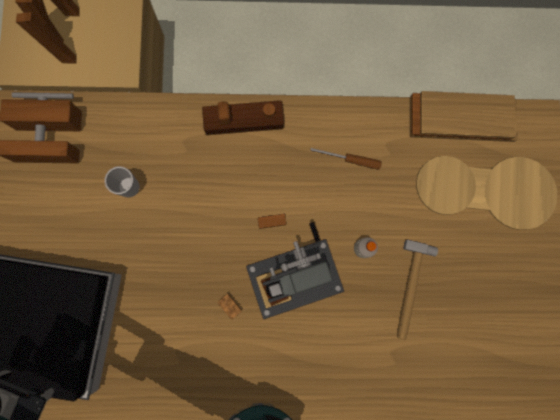

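View pics/side0.png

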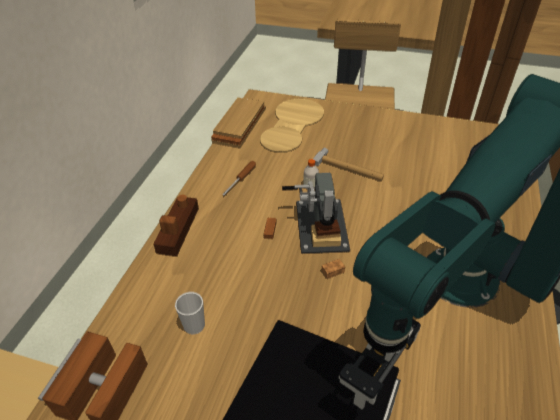

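The top view shows the press around (295,280), with the knob near (315,230), glue at (366,246) and offcut at (272,221). I'll zoom in to find the base corners.

```bash
python3 - <<'E'
import pickle,cv2,numpy as np
D=pickle.load(open("d0.pkl","rb"))
a=D["top"]["image"][205:330,235:385];b=D["side"]["image"][145:270,255:405]
f=lambda c:cv2.resize(c,None,fx=5,fy=4.8 if 0 else 5,interpolation=cv2.INTER_CUBIC)
g=lambda c:cv2.convertScaleAbs(f(c),alpha=1.8)[:600]
cv2.imwrite("pics/zt.png",g(a)[:,:,::-1][:600,:800]);cv2.imwrite("pics/zs.png",g(b)[:,:,::-1])
E
```

```text
(no output)
```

View pics/zt.png

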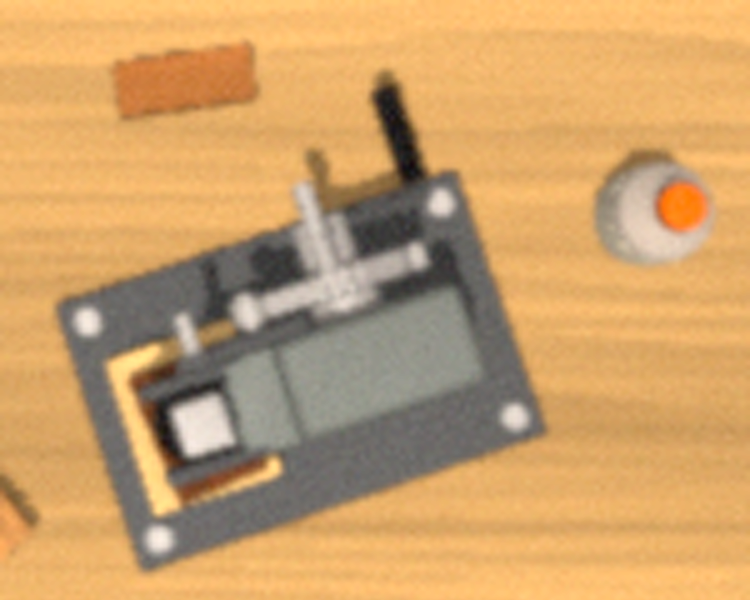

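View pics/zs.png

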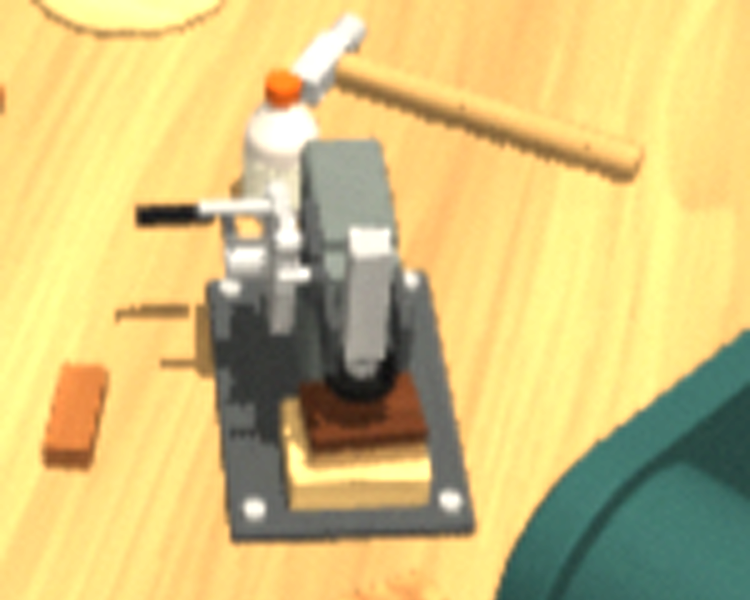

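The plate corners in the top zoom are (62,300), (457,172), (547,430) and (145,570). The ram top is (203,424), the knob end (385,80) and the pin end (302,188). In the side zoom the corners are (235,537), (472,527), (425,272) and (212,285), and the ram top is (370,240).

```bash
cat > h.py <<'E'
import pickle,cv2,numpy as np
from scipy.optimize import least_squares
from scipy.spatial.transform import Rotation as R
D=pickle.load(open("d0.pkl","rb"))
def proj(n,P):
    s=D[n];T=s["pose"];c=(np.atleast_2d(P)-T[:3,3])@T[:3,:3]
    return np.c_[s["cx"]+s["fx"]*c[:,0]/-c[:,2],s["cy"]-s["fy"]*c[:,1]/-c[:,2]]
def W(p,P):
    P=np.atleast_2d(P)/1000.;c,s=np.cos(p[2]),np.sin(p[2])
    return np.c_[p[0]+c*P[:,0]-s*P[:,1],p[1]+s*P[:,0]+c*P[:,1],P[:,2]]
E
cat > fit.py <<'E'
from h import *
z=(0,0)
top=[(62,300),(457,172),(547,430),(145,570),(203,424),(385,76),(302,186)]
side=[(235,537),(212,285),(425,272),(472,527),(370,240)]
ut=(np.array(top)-2)/5+[235,205];us=(np.array(side)-2)/5+[255,145]
def pts(h):
    c=[(45,140,h),(45,-90,h),(-105,-90,h),(-105,140,h),(-35,88,200)];return c+[(93,-54,100),(58,6,157)],c
def f(q):
    a,b=pts(q[3]*1000);
    return np.r_[(proj("top",W(q,a))-ut).ravel(),(proj("side",W(q,b))-us).ravel()]
r=least_squares(f,[.35,-.05,.3,.012],x_scale=[.1,.1,.1,.01],loss='soft_l1')
print(r.x.round(4),np.degrees(r.x[2]));print(f(r.x).reshape(-1,2).round(1).tolist())
np.save("p.npy",r.x)
print(W(r.x,[(44,6,157),(71,-54,100),(0,50,167)]).round(4))
# glue and offcut
T=D["top"]["pose"]
for nm,u,zz in(("gluecap",(684,206),.11),("offcut",(185,80),.022)):
    x=np.array([235+u[0]/5,205+u[1]/5]);s=D["top"];d=T[:3,:3]@[(x[0]-s["cx"])/s["fx"],-(x[1]-s["cy"])/s["fy"],-1]
    w=T[:3,3]+d*(zz-T[2,3])/d[2];c,n=np.cos(r.x[2]),np.sin(r.x[2]);e=w-[*r.x[:2],0];print(nm,w,"press",c*e[0]+n*e[1],-n*e[0]+c*e[1])
E
python3 fit.py
```

```text
[ 0.4682 -0.0998  0.3313  0.0063] 18.984611222017534
[[-1.3, 0.1], [0.1, -1.2], [0.4, 0.1], [-0.4, -0.1], [0.6, -0.5], [-0.1, 1.8], [0.2, -1.4], [-0.3, 0.2], [-0.6, -0.6], [0.9, 0.4], [1.4, 0.4], [0.6, -0.2]]
[[ 0.5079 -0.0798  0.157 ]
 [ 0.5529 -0.1278  0.1   ]
 [ 0.4519 -0.0525  0.167 ]]
gluecap [ 0.51212247 -0.27139657  0.11      ] press -0.014279262132587123 -0.1765257144765576
offcut [ 0.58263697 -0.02216212  0.022     ] press 0.13347917095094453 0.036212513690216594
```

The pose is consistent: residuals are about 1–2 px and yaw is 19°. The target tool orientation is tool x = press x, tool y = −press y, so a +139.7° turn about tool z. I'll start moving over and write a helper for the deltas.

Call:
carry_out(
  motion="-0.125 -0.11 -0.04 0.0475; -0.25 -0.22 -0.08 0.095; -0.375 -0.33 -0.12 0.1425; -0.5 -0.44 -0.16 0.19; -0.625 -0.55 -0.2 0.2375; -0.75 -0.66 -0.24 0.285; -0.875 -0.77 -0.28 0.3325; -1 -0.88 -0.3 0.38",
  grip=1,
)

```text
time: 0.9
tool_pos: [0.2916, 0.3343, 0.2646]
ee_rot: [3.142, -0.0, 1.571]
wrist_force: [0.7, -0.5, -1.0]
width: 0.0943
finger_force: 0.0
```

```bash
cat > go.py <<'E'
# usage: go.py x y z (press mm, TCP) -> shares needed from the present pose
import sys;from h import *
from bench import robot
p=np.load("p.npy");o=robot.get_obs();M=R.from_euler("xyz",o["ee_rot"])
Z=R.from_euler("xyz",[np.pi,0,p[2]])
c,s=np.cos(p[2]),np.sin(p[2])
def press(w): e=np.array(w)-[p[0],p[1],0];return np.array([c*e[0]+s*e[1],-s*e[0]+c*e[1],e[2]])
print("t",o["time"],"TCP press mm",(press(o["tool_pos"])*1e3).round(1),"w",round(o["width"]*1e3,1),"j",o["joint_positions"].round(2))
f=o["wrist_force"];print("F press",np.round([c*f[0]+s*f[1],-s*f[0]+c*f[1],f[2]],2),"ff",o["finger_force"])
print("turn share",((M.inv()*Z).as_rotvec()/np.pi).round(4))
if len(sys.argv)>3: print("shift",(M.inv().apply(W(p,[float(v) for v in sys.argv[1:4]])[0]-o["tool_pos"])/.15).round(4))
E
python3 go.py 44 6 260
```

```text
t 0.9 TCP press mm [-25.8 467.9 264.6] w 94.3 j [ 0.73 -0.16  1.52 -0.    1.78  0.73]
F press [ 0.51 -0.69 -1.02] ff 0.0
turn share [ 0.     -0.      0.3946]
shift [-2.7609  1.4415  0.0307]
```

Call:
carry_out(
  motion="-0.125 0.065 0 0.0475; -0.25 0.13 0 0.095; -0.375 0.195 0 0.1425; -0.5 0.26 0 0.19; -0.625 0.325 0 0.2375; -0.75 0.39 0 0.285; -0.875 0.455 0 0.3325; -1 0.52 0 0.38",
)

```text
time: 1.7
tool_pos: [0.3703, 0.1849, 0.264]
ee_rot: [-3.141, 0.001, 0.377]
wrist_force: [0.0, 0.1, 0.1]
width: 0.094
finger_force: 0.0
```

```bash
python3 go.py 44 6 260
```

```text
t 1.7 TCP press mm [  0.  301.1 264. ] w 94.0 j [ 0.33 -0.22  1.58  0.    1.79  1.52]
F press [0.06 0.07 0.11] ff 0.0
turn share [-0.      0.0003  0.0145]
shift [0.2032 1.9784 0.0262]
```

Call:
carry_out(
  motion="0.013 0.125 0 0.002; 0.026 0.25 0 0.004; 0.039 0.375 0 0.006; 0.05 0.5 0 0.008; 0.065 0.625 0 0.01; 0.08 0.75 0 0.012; 0.09 0.875 0 0.0145; 0.1 0.99 0 0.0145",
)

```text
time: 2.5
tool_pos: [0.4397, 0.0528, 0.2639]
ee_rot: [-3.141, 0.001, 0.337]
wrist_force: [0.2, 0.2, -0.2]
width: 0.0942
finger_force: 0.0
```

```bash
python3 go.py 44 6 260
```

```text
t 2.5 TCP press mm [ 22.7 153.6 263.9] w 94.2 j [-0.01 -0.16  1.52  0.    1.78  1.22]
F press [ 0.22  0.18 -0.21] ff 0.0
turn share [-0.0001  0.0003  0.0019]
shift [0.1363 0.9848 0.0255]
```

Call:
carry_out(
  motion="0.017 0.12 0 0.002; 0.034 0.24 0 0.002; 0.05 0.37 0 0.002; 0.068 0.49 0 0.002; 0.085 0.61 0 0.002; 0.1 0.74 0 0.002; 0.12 0.86 0 0.002; 0.135 0.985 0 0.002",
)

```text
time: 3.3
tool_pos: [0.508, -0.0799, 0.264]
ee_rot: [-3.141, 0.001, 0.332]
wrist_force: [-0.1, 0.2, 0.1]
width: 0.0945
finger_force: 0.0
```

```bash
python3 go.py 44 6 152; python3 - <<'E'
from h import *
from bench import robot,snapshot
o=robot.get_obs();s=snapshot("wrist");cv2.imwrite("pics/w1.png",cv2.convertScaleAbs(s["image"],alpha=1.4)[:,:,::-1])
print({k:v for k,v in s.items() if k!="image"})
pickle.dump((o["tool_pos"],o["ee_rot"],s),open("w1.pkl","wb"))
p=np.load("p.npy");H=s["hand_eye"];M=R.from_euler("xyz",o["ee_rot"])
for q in[(12,6,157),(58,6,157),(43,-54,100),(93,-54,100),(0,50,167)]:
    t=M.inv().apply(W(p,q)[0]-o["tool_pos"]);c=H[:3,:3].T@(t-H[:3,3]);print(q,s["cx"]-s["fx"]*c[0]/c[2],s["cy"]+s["fy"]*c[1]/c[2])
E
```

```text
t 3.3 TCP press mm [ 44.1   5.9 264. ] w 94.5 j [-0.27  0.    1.37  0.    1.77  0.97]
F press [-0.05  0.25  0.08] ff 0.0
turn share [-0.0002  0.0002  0.0001]
shift [-6.00e-04 -4.00e-04  7.47e-01]
{'fx': 376.31885095169844, 'fy': 376.31885095169844, 'cx': 276.96054513519545, 'cy': 205.40468835538482, 'hand_eye': array([[-4.58715727e-05,  9.66505168e-01,  2.56647147e-01,
         7.41921802e-02],
       [ 9.99999950e-01, -3.62924297e-05,  3.15407330e-04,
        -6.04710364e-04],
       [ 3.14157163e-04,  2.56647149e-01, -9.66505118e-01,
        -1.65116313e-01],
       [ 0.00000000e+00,  0.00000000e+00,  0.00000000e+00,
         1.00000000e+00]])}
(12, 6, 157) 277.7702949842174 248.00320935956773
(58, 6, 157) 277.8161995725841 189.74761157934063
(43, -54, 100) 344.6433566394892 192.3280604561014
(93, -54, 100) 347.3354387515905 135.78258649931234
(0, 50, 167) 219.42906278833084 267.7477053243954
```

View pics/w1.png

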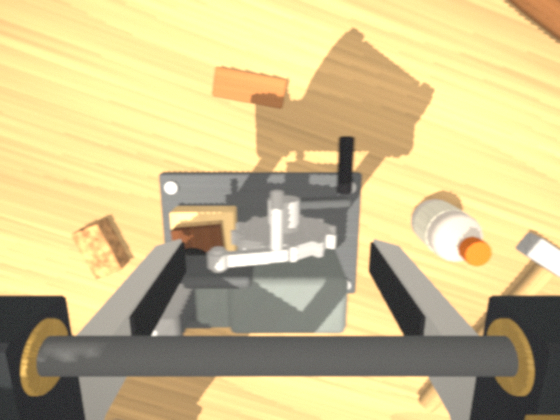

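The wrist view agrees with the fit: the pin end is at (277,190) and the knob runs (347,137)–(344,192), both within about 1 px. I'll narrow the fingers and descend onto the pin.

Call:
carry_out(
  motion="0 0 0.09 0; 0 0 0.19 0; 0 0 0.28 0; 0 0 0.38 0; 0 0 0.47 0; 0 0 0.57 0; 0 0 0.67 0; 0 0 0.747 0",
  grip=-0.1,
)

```text
time: 4.15
tool_pos: [0.5073, -0.0789, 0.1507]
ee_rot: [-3.141, 0.001, 0.331]
wrist_force: [-0.6, 0.7, 0.6]
width: 0.0423
finger_force: 0.0
```

Call:
carry_out(
  motion="0 0 0 0; 0 0 0 0; 0 0 0 0; 0 0 0 0; 0 0 0 0; 0 0 0 0; 0 0 0 0; 0 0 0 0",
  grip=-1,
)

```text
time: 4.95
tool_pos: [0.5079, -0.0787, 0.1529]
ee_rot: [-3.141, -0.001, 0.332]
wrist_force: [0.3, 2.6, 1.9]
width: 0.0093
finger_force: 30.0
```

```bash
python3 go.py 44 6 152; python3 - <<'E'
import numpy as np
# pawl arc: tool y=-press y, tool z=down; shares from start
a0=np.arctan2(-10,-44)
for d in np.arange(.18,3.15,.18):
    a=a0-d;print(round(d,2),(-(50+45.1*np.cos(a)-6)/150).round(3),(-(10+45.1*np.sin(a))/150).round(3))
E
```

```text
t 4.95 TCP press mm [ 44.5   7.1 152.9] w 9.3 j [-0.26  0.03  1.56  0.    1.55  0.97]
F press [1.11 2.35 1.92] ff 29.996032118797302
turn share [-0.0001 -0.0004  0.0001]
shift [-0.0032  0.0073  0.0061]
0.18 0.007 -0.054
0.36 0.005 -0.108
0.54 -0.008 -0.16
0.72 -0.029 -0.21
0.9 -0.059 -0.255
1.08 -0.096 -0.294
1.26 -0.14 -0.325
1.44 -0.189 -0.349
1.62 -0.241 -0.363
1.8 -0.295 -0.367
1.98 -0.349 -0.362
2.16 -0.401 -0.347
2.34 -0.449 -0.324
2.52 -0.493 -0.292
2.7 -0.53 -0.252
2.88 -0.559 -0.207
3.06 -0.58 -0.157
```

Gripped at 9.3 mm, which fits the 10 mm pin. Now the pawl arc.

Call:
carry_out(
  motion="0.004 -0.027 0 0; 0 0 0 0; 0 0 0 0; 0 0 0 0; 0 0 0 0; 0 0 0 0; 0 0 0 0; 0 0 -0.02 0",
)

```text
time: 5.75
tool_pos: [0.5079, -0.079, 0.1548]
ee_rot: [3.142, -0.0, 0.332]
wrist_force: [4.0, 1.0, -1.4]
width: 0.0091
finger_force: 30.0
```

Call:
carry_out(
  motion="0 0.007 -0.034 0; 0 0.005 -0.088 0; 0 -0.008 -0.14 0; 0 -0.029 -0.19 0; 0 -0.059 -0.235 0; 0 -0.096 -0.274 0; 0 -0.096 -0.274 0; 0 -0.096 -0.274 0",
)

```text
time: 6.55
tool_pos: [0.5032, -0.0655, 0.1967]
ee_rot: [3.141, -0.001, 0.332]
wrist_force: [5.0, 1.8, -2.4]
width: 0.009
finger_force: 30.0
```

```bash
python3 go.py 44 20.4 196.1
```

```text
t 6.55 TCP press mm [ 44.3  21.1 196.7] w 9.0 j [-0.24 -0.    1.51 -0.    1.63  1.  ]
F press [ 5.36  0.11 -2.39] ff 29.994684755802155
turn share [ 0.0003 -0.0002  0.0001]
shift [-0.0018  0.0047  0.0039]
```

Call:
carry_out(
  motion="0 -0.044 -0.031 0; 0 -0.093 -0.055 0; 0 -0.145 -0.069 0; 0 -0.199 -0.073 0; 0 -0.253 -0.068 0; 0 -0.305 -0.053 0; 0 -0.353 -0.03 0; 0 -0.397 0.002 0",
)

```text
time: 7.35
tool_pos: [0.4835, -0.0083, 0.1962]
ee_rot: [-3.141, -0.001, 0.332]
wrist_force: [4.1, 2.3, -0.2]
width: 0.0088
finger_force: 30.0
```

Call:
carry_out(
  motion="0 -0.018 0.019 0; 0 -0.037 0.04 0; 0 -0.052 0.062 0; 0 -0.066 0.085 0; 0 -0.075 0.1 0; 0 -0.08 0.115 0; 0 -0.08 0.115 0; 0 -0.08 0.115 0",
)

```text
time: 8.15
tool_pos: [0.4796, 0.0031, 0.1782]
ee_rot: [-3.14, -0.0, 0.332]
wrist_force: [5.1, 4.5, -0.1]
width: 0.009
finger_force: 30.0
```

```bash
python3 go.py 44 92 170
```

```text
t 8.15 TCP press mm [ 44.2  93.6 178.2] w 9.0 j [-0.11 -0.06  1.6   0.    1.6   1.13]
F press [ 6.24  2.59 -0.07] ff 30.00594913959503
turn share [-0.0004 -0.      0.0001]
shift [-0.0016  0.0106  0.0548]
```

The pawl is near 3.0 rad. Release and rise.

Call:
carry_out(
  motion="0 0 0 0; 0 0 0 0; 0 0 0 0; 0 0 -0.1 0; 0 0 -0.2 0; 0 0 -0.32 0; 0 0 -0.45 0; 0 0 -0.5 0",
  grip=-0.1,
)

```text
time: 8.95
tool_pos: [0.4804, 0.0019, 0.2568]
ee_rot: [3.14, -0.003, 0.331]
wrist_force: [-0.2, -0.3, 0.0]
width: 0.0421
finger_force: 0.0
```

```bash
python3 go.py 71 -53.5 250
```

```text
t 8.95 TCP press mm [ 44.7  92.2 256.8] w 42.1 j [-0.11 -0.08  1.46 -0.    1.75  1.13]
F press [-0.26 -0.26  0.05] ff 0.0
turn share [ 0.0006 -0.0011 -0.0001]
shift [0.1758 0.9712 0.0481]
```

Call:
carry_out(
  motion="0.022 0.12 0 0; 0.045 0.24 0 0; 0.07 0.36 0 0; 0.09 0.48 0 0; 0.11 0.6 0 0; 0.13 0.73 0 0; 0.155 0.85 0 0; 0.175 0.968 0 0",
)

```text
time: 9.75
tool_pos: [0.5526, -0.1281, 0.2537]
ee_rot: [-3.141, 0.0, 0.331]
wrist_force: [-0.7, -1.1, -0.8]
width: 0.042
finger_force: 0.0
```

```bash
python3 go.py 71 -53.5 95;python3 - <<'E'
from h import *
from bench import robot,snapshot
s=snapshot("wrist");cv2.imwrite("pics/w2.png",cv2.convertScaleAbs(s["image"],alpha=1.4)[:,:,::-1])
E
```

```text
t 9.75 TCP press mm [ 70.6 -54.2 253.7] w 42.0 j [-0.33  0.12  1.27  0.    1.75  0.91]
F press [-1.03 -0.76 -0.8 ] ff 0.0
turn share [-0.0001  0.     -0.0001]
shift [ 0.003  -0.0043  1.0582]
```

View pics/w2.png

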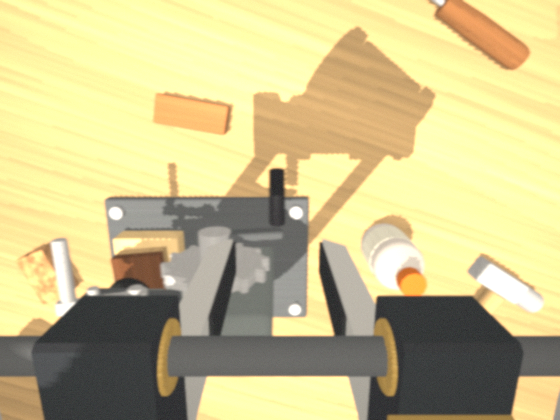

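The pawl lies thrown over, its pin at (62,270) on the +y side. The knob at (277,195) is centred between the fingers.

Call:
carry_out(
  motion="0 0 0.13 0; 0 0 0.26 0; 0 0 0.39 0; 0 0 0.52 0; 0 0 0.65 0; 0 0 0.78 0; 0 0 0.9 0; 0 0 1 0",
)

```text
time: 10.6
tool_pos: [0.5516, -0.1264, 0.1028]
ee_rot: [-3.141, 0.001, 0.332]
wrist_force: [0.4, 0.1, -0.1]
width: 0.0424
finger_force: 0.0
```

Call:
carry_out(
  motion="0 0 0.03 0; 0 0 0.055 0; 0 0 0.055 0; 0 0 0.055 0; 0 0 0.055 0; 0 0 0.055 0; 0 0 0.055 0; 0 0 0.055 0",
)

```text
time: 11.4
tool_pos: [0.5519, -0.1266, 0.0959]
ee_rot: [3.141, -0.0, 0.331]
wrist_force: [-0.2, -0.7, -0.2]
width: 0.0423
finger_force: 0.0
```

Call:
carry_out(
  motion="0 0 0 0; 0 0 0 0; 0 0 0 0; 0 0 0 0; 0 0 0 0; 0 0 0 0; 0 0 0 0; 0 0 0 0",
  grip=-1,
)

```text
time: 12.2
tool_pos: [0.5519, -0.1269, 0.0957]
ee_rot: [3.141, -0.0, 0.331]
wrist_force: [0.4, -1.7, -1.0]
width: 0.0128
finger_force: 30.0
```

```bash
python3 go.py 71 -54 95; python3 - <<'E'
import numpy as np
a0=np.radians(190)
for d in np.arange(.1,2.3,.1):
    a=a0-d;print(round(d,1),(-55*(np.cos(a)-np.cos(a0))/150).round(3),(-55*(np.sin(a)-np.sin(a0))/150).round(3),end=' | ')
E
```

```text
t 12.2 TCP press mm [ 70.4 -52.8  95.7] w 12.8 j [-0.33  0.18  1.52 -0.    1.45  0.91]
F press [-0.14 -1.74 -0.96] ff 29.999152421951294
turn share [ 0.0002 -0.0001 -0.    ]
shift [0.0042 0.0079 0.005 ]
0.1 0.005 -0.036 | 0.2 0.005 -0.073 | 0.3 0.003 -0.11 | 0.4 -0.004 -0.146 | 0.5 -0.014 -0.181 | 0.6 -0.027 -0.215 | 0.7 -0.044 -0.248 | 0.8 -0.064 -0.278 | 0.9 -0.087 -0.307 | 1.0 -0.112 -0.333 | 1.1 -0.141 -0.357 | 1.2 -0.171 -0.377 | 1.3 -0.203 -0.395 | 1.4 -0.237 -0.409 | 1.5 -0.272 -0.419 | 1.6 -0.308 -0.426 | 1.7 -0.344 -0.43 | 1.8 -0.381 -0.43 | 1.9 -0.418 -0.426 | 2.0 -0.453 -0.419 | 2.1 -0.488 -0.408 | 2.2 -0.522 -0.393 |
```

Call:
carry_out(
  motion="0 0.005 -0.036 0; 0 0.005 -0.073 0; 0 0.003 -0.11 0; 0 -0.004 -0.146 0; 0 -0.014 -0.181 0; 0 -0.014 -0.181 0; 0 -0.014 -0.181 0; 0 -0.014 -0.181 0",
)

```text
time: 13.0
tool_pos: [0.5511, -0.1244, 0.1242]
ee_rot: [3.141, -0.001, 0.332]
wrist_force: [-0.9, -0.7, 3.2]
width: 0.0126
finger_force: 30.0
```

```bash
cat > cr.py <<'E'
# crank state: angle of the grip on its circle and force components (press frame)
from h import *
from bench import robot
p=np.load("p.npy");c,s=np.cos(p[2]),np.sin(p[2]);F=[];
for _ in range(1):
    o=robot.get_obs();e=o["tool_pos"]-[p[0],p[1],0];y=-s*e[0]+c*e[1];z=e[2]+.005-.110
    f=o["wrist_force"];fy=-s*f[0]+c*f[1];fz=f[2]
y-=.0007 # grip centring
a=np.arctan2(z,y);wa=np.radians(190)-(a%(2*np.pi))
t=np.array([np.sin(a),-np.cos(a)]);r=np.array([np.cos(a),np.sin(a)])
print("t",o["time"],"wheel",round(wa,3),"radius",round(np.hypot(y,z)*1e3,1),"Ftan(resist)",-(t@[fy,fz]).round(2),"Frad",(r@[fy,fz]).round(2),"w",round(o["width"]*1e3,1))
E
python3 cr.py
```

```text
t 13.0 wheel 0.536 radius 54.4 Ftan(resist) -2.86 Frad 1.43 w 12.6
```

The force at rest is ambiguous because of the brake, so I'll measure it while moving.

```bash
python3 - <<'E'
import numpy as np
a0=np.radians(190)
def tab(b,step,n):
    f=lambda d:np.array([-55*np.cos(a0-d),-55*np.sin(a0-d)])/150
    print(b,"; ".join("0 %.3f %.3f 0"%tuple(f(b+step*i)-f(b)) for i in range(1,n+1)))
tab(.5,.05,8)
for b in np.arange(.9,2.2,.1): tab(b,.0125,8)
E
```

```text
0.5 0 -0.006 -0.017 0; 0 -0.013 -0.034 0; 0 -0.021 -0.051 0; 0 -0.030 -0.067 0; 0 -0.040 -0.082 0; 0 -0.050 -0.097 0; 0 -0.061 -0.112 0; 0 -0.073 -0.126 0
0.9 0 -0.003 -0.003 0; 0 -0.006 -0.007 0; 0 -0.009 -0.010 0; 0 -0.013 -0.013 0; 0 -0.016 -0.017 0; 0 -0.019 -0.020 0; 0 -0.022 -0.023 0; 0 -0.026 -0.026 0
1.0 0 -0.003 -0.003 0; 0 -0.007 -0.006 0; 0 -0.010 -0.009 0; 0 -0.014 -0.012 0; 0 -0.017 -0.015 0; 0 -0.021 -0.018 0; 0 -0.024 -0.021 0; 0 -0.028 -0.023 0
1.1 0 -0.004 -0.003 0; 0 -0.007 -0.005 0; 0 -0.011 -0.008 0; 0 -0.015 -0.011 0; 0 -0.019 -0.013 0; 0 -0.023 -0.016 0; 0 -0.026 -0.018 0; 0 -0.030 -0.021 0
1.2 0 -0.004 -0.002 0; 0 -0.008 -0.005 0; 0 -0.012 -0.007 0; 0 -0.016 -0.009 0; 0 -0.020 -0.011 0; 0 -0.024 -0.013 0; 0 -0.028 -0.015 0; 0 -0.032 -0.017 0
1.2999999999999998 0 -0.004 -0.002 0; 0 -0.008 -0.004 0; 0 -0.013 -0.006 0; 0 -0.017 -0.007 0; 0 -0.021 -0.009 0; 0 -0.025 -0.011 0; 0 -0.030 -0.013 0; 0 -0.034 -0.014 0
1.4 0 -0.004 -0.002 0; 0 -0.009 -0.003 0; 0 -0.013 -0.004 0; 0 -0.017 -0.006 0; 0 -0.022 -0.007 0; 0 -0.026 -0.008 0; 0 -0.031 -0.010 0; 0 -0.035 -0.011 0

[... 588 characters left out ...]
0.023 0.002 0; 0 -0.027 0.003 0; 0 -0.032 0.003 0; 0 -0.036 0.004 0
1.9 0 -0.005 0.001 0; 0 -0.009 0.002 0; 0 -0.014 0.002 0; 0 -0.018 0.003 0; 0 -0.023 0.004 0; 0 -0.027 0.005 0; 0 -0.031 0.006 0; 0 -0.036 0.007 0
1.9999999999999996 0 -0.004 0.001 0; 0 -0.009 0.002 0; 0 -0.013 0.004 0; 0 -0.018 0.005 0; 0 -0.022 0.006 0; 0 -0.026 0.008 0; 0 -0.031 0.009 0; 0 -0.035 0.011 0
2.0999999999999996 0 -0.004 0.002 0; 0 -0.009 0.003 0; 0 -0.013 0.005 0; 0 -0.017 0.007 0; 0 -0.021 0.009 0; 0 -0.025 0.011 0; 0 -0.030 0.012 0; 0 -0.034 0.014 0
2.1999999999999997 0 -0.004 0.002 0; 0 -0.008 0.004 0; 0 -0.012 0.006 0; 0 -0.016 0.008 0; 0 -0.020 0.011 0; 0 -0.024 0.013 0; 0 -0.028 0.015 0; 0 -0.032 0.018 0
```

Call:
carry_out(
  motion="0 -0.006 -0.017 0; 0 -0.013 -0.034 0; 0 -0.021 -0.051 0; 0 -0.03 -0.067 0; 0 -0.04 -0.083 0; 0 -0.05 -0.097 0; 0 -0.061 -0.112 0; 0 -0.073 -0.126 0",
)

```text
time: 13.8
tool_pos: [0.5478, -0.1149, 0.1414]
ee_rot: [3.14, 0.0, 0.331]
wrist_force: [2.4, -4.1, -3.6]
width: 0.0131
finger_force: 30.0
```

```bash
python3 cr.py
```

```text
t 13.8 wheel 0.902 radius 54.7 Ftan(resist) 5.77 Frad 1.06 w 13.1
```

Winding freely shows about 5–6 N of resistance. Now slow 0.1 rad steps.

Call:
carry_out(
  motion="0 -0.003 -0.003 0; 0 -0.006 -0.007 0; 0 -0.009 -0.010 0; 0 -0.013 -0.013 0; 0 -0.016 -0.017 0; 0 -0.019 -0.020 0; 0 -0.022 -0.023 0; 0 -0.026 -0.026 0",
)

```text
time: 14.6
tool_pos: [0.5464, -0.111, 0.1456]
ee_rot: [3.141, -0.0, 0.331]
wrist_force: [2.8, -4.7, -3.3]
width: 0.0131
finger_force: 30.0
```

```bash
python3 cr.py
```

```text
t 14.6 wheel 1.01 radius 54.7 Ftan(resist) 6.19 Frad 1.13 w 13.1
```

Call:
carry_out(
  motion="0 -0.003 -0.003 0; 0 -0.007 -0.006 0; 0 -0.010 -0.009 0; 0 -0.014 -0.012 0; 0 -0.017 -0.015 0; 0 -0.021 -0.018 0; 0 -0.024 -0.021 0; 0 -0.028 -0.023 0",
)

```text
time: 15.4
tool_pos: [0.545, -0.107, 0.1492]
ee_rot: [3.141, -0.0, 0.331]
wrist_force: [3.0, -4.3, -1.7]
width: 0.0128
finger_force: 30.0
```

```bash
python3 cr.py
```

```text
t 15.4 wheel 1.112 radius 54.8 Ftan(resist) 5.08 Frad 1.64 w 12.8
```

Call:
carry_out(
  motion="0 -0.004 -0.003 0; 0 -0.007 -0.005 0; 0 -0.011 -0.008 0; 0 -0.015 -0.011 0; 0 -0.019 -0.013 0; 0 -0.023 -0.016 0; 0 -0.026 -0.018 0; 0 -0.030 -0.021 0",
)

```text
time: 16.2
tool_pos: [0.5435, -0.1025, 0.1523]
ee_rot: [3.141, -0.0, 0.331]
wrist_force: [2.5, -4.7, -2.2]
width: 0.0129
finger_force: 30.0
```

```bash
python3 cr.py
```

```text
t 16.2 wheel 1.215 radius 54.9 Ftan(resist) 5.62 Frad 0.78 w 12.9
```

Call:
carry_out(
  motion="0 -0.004 -0.002 0; 0 -0.008 -0.005 0; 0 -0.012 -0.007 0; 0 -0.016 -0.009 0; 0 -0.020 -0.011 0; 0 -0.024 -0.013 0; 0 -0.028 -0.015 0; 0 -0.032 -0.017 0",
)

```text
time: 17.0
tool_pos: [0.5419, -0.098, 0.1549]
ee_rot: [3.141, -0.0, 0.331]
wrist_force: [2.7, -4.7, -1.2]
width: 0.013
finger_force: 30.0
```

```bash
python3 cr.py
```

```text
t 17.0 wheel 1.315 radius 54.9 Ftan(resist) 5.35 Frad 1.17 w 13.0
```

Call:
carry_out(
  motion="0 -0.004 -0.002 0; 0 -0.008 -0.004 0; 0 -0.013 -0.006 0; 0 -0.017 -0.007 0; 0 -0.021 -0.009 0; 0 -0.025 -0.011 0; 0 -0.030 -0.013 0; 0 -0.034 -0.014 0",
)

```text
time: 17.8
tool_pos: [0.5405, -0.0939, 0.1568]
ee_rot: [3.14, 0.0, 0.331]
wrist_force: [4.0, -6.4, -2.4]
width: 0.0128
finger_force: 30.0
```

```bash
python3 cr.py
```

```text
t 17.8 wheel 1.401 radius 55.0 Ftan(resist) 7.76 Frad 0.2 w 12.8
```

The force has risen by about 2.2 N, so contact is likely. A half step to confirm.

Call:
carry_out(
  motion="0 -0.002 -0.001 0; 0 -0.004 -0.001 0; 0 -0.006 -0.002 0; 0 -0.009 -0.003 0; 0 -0.011 -0.004 0; 0 -0.013 -0.004 0; 0 -0.015 -0.005 0; 0 -0.017 -0.006 0",
)

```text
time: 18.6
tool_pos: [0.5398, -0.0919, 0.1576]
ee_rot: [3.139, 0.0, 0.331]
wrist_force: [3.5, -8.0, -3.9]
width: 0.0133
finger_force: 30.0
```

```bash
python3 cr.py
```

```text
t 18.6 wheel 1.441 radius 55.1 Ftan(resist) 9.48 Frad -1.08 w 13.3
```

The rise is now about 4 N, or about 11 N at the pad, and wheel travel since contact agrees (0.126 rad ≈ 10 N). I'll ease off the tool load by about 2 mm, inside the brake's hold, then open and withdraw.

Call:
carry_out(
  motion="0 0.003 0 0; 0 0.006 0.001 0; 0 0.01 0.002 0; 0 0.012 0.003 0; 0 0.012 0.003 0; 0 0.012 0.003 0; 0 0.012 0.003 0; 0 0.012 0.003 0",
)

```text
time: 19.4
tool_pos: [0.5399, -0.092, 0.1574]
ee_rot: [-3.141, 0.0, 0.332]
wrist_force: [0.8, -3.0, -1.0]
width: 0.0129
finger_force: 30.0
```

```bash
python3 cr.py; python3 go.py
```

```text
t 19.4 wheel 1.439 radius 55.0 Ftan(resist) 3.26 Frad 0.0 w 12.9
t 19.4 TCP press mm [ 70.3 -15.9 157.4] w 12.9 j [-0.27  0.1   1.48  0.    1.56  0.97]
F press [-0.27 -3.11 -0.98] ff 30.000067949295044
turn share [-0.0001  0.      0.0001]
```

Call:
carry_out(
  motion="0 0 0 0; 0 0 0 0; 0 0 0 0; 0 0 0 0; 0 0 0 0; 0 0 -0.08 0; 0 0 -0.2 0; 0 0 -0.35 0",
  grip=-0.1,
)

```text
time: 20.2
tool_pos: [0.5396, -0.0921, 0.2104]
ee_rot: [-3.141, 0.001, 0.331]
wrist_force: [0.2, 0.2, 0.5]
width: 0.0423
finger_force: 0.0
```

Call:
carry_out(
  motion="0 0 -0.1 0; 0 0 -0.2 0; 0 0 -0.3 0; 0 0 -0.3 0; 0 0 -0.3 0; 0 0 -0.3 0; 0 0 -0.3 0; 0 0 -0.3 0",
)

```text
time: 21.0
tool_pos: [0.5397, -0.0922, 0.2539]
ee_rot: [-3.141, 0.001, 0.331]
wrist_force: [0.7, 0.1, -0.2]
width: 0.0426
finger_force: 0.0
```

```bash
python3 - <<'E'
from h import *
from bench import robot,snapshot
o=robot.get_obs();s=snapshot("wrist");cv2.imwrite("pics/w3.png",cv2.convertScaleAbs(s["image"],alpha=1.4)[:,:,::-1])
print(o["wrist_force"])
p=np.load("p.npy");H=s["hand_eye"];M=R.from_euler("xyz",o["ee_rot"])
for w in(1.36,1.44,1.52):
    a=np.radians(190)-w
    t=M.inv().apply(W(p,(93,55*np.cos(a),110+55*np.sin(a)))[0]-o["tool_pos"]);c=H[:3,:3].T@(t-H[:3,3]);print(w,s["cx"]-s["fx"]*c[0]/c[2],s["cy"]+s["fy"]*c[1]/c[2])
E
```

```text
[ 0.65217216  0.12187333 -0.19721243]
1.36 284.7732834137238 181.31087188764246
1.44 278.8467648047136 181.73065418301678
1.52 272.70750734714636 182.05871692517258
```

View pics/w3.png

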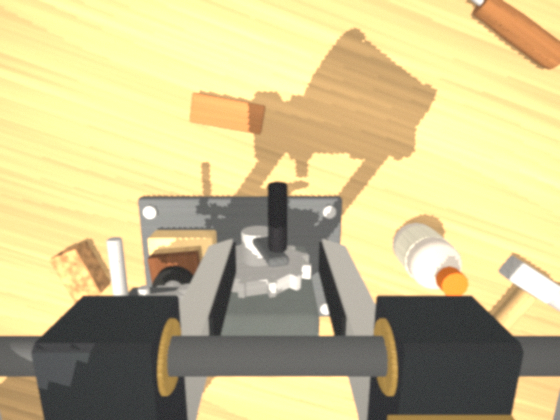

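The knob end is at column 278, so the wheel stayed at about 1.44 rad. The pawl is still over, its pin at (117,265), and the gripper is clear. Handing in.

```bash
python3 -c "
from bench import robot
print(robot.close_job())"
```

```text
the job is handed in; nothing more can be done
None
```

I handed the job in at about 21 s, but it returned no verdict. The pawl is thrown over, the crank is wound back to about 1.44 rad, the pad presses on the block with about 11 N (estimated from the force at the crank), and the gripper is clear.

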